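# Roll a specimen vial up to the fill checker's pad

## Task

Take the paddle from its tray and, touching the vial that lies on the inclined track with the paddle only, roll it gently up over the crest and on against the sprung rubber pad of the fill checker. Press it there with about 6 newtons (never as much as 12) for two seconds, then ease off slowly so that it stays lying in the pocket at the pad, and stand the paddle upright in its tray again. Leave the other things on the bench where they are.

Things in the scene. Friction and masses are not known exactly. Their poses are not given: they have to be found in the camera images.
- track: Fixed aluminium channel: floor 84 mm wide between 6 mm walls (tops 30 mm above bench), x = -130 to +120 mm. Origin on its centre line at bench height; x along it towards the checker, z up. Floor height above bench: 10 mm at x = -130 mm (low open end), rising evenly to 17.5 mm at x = +20 mm (the crest), then falling evenly to 12.5 mm at x = +120 mm (the pocket)
- dock: Fill checker: fixed white block at the track's upper end, x = +125 to +175 mm, 96 mm wide, 48 mm high; origin and axes as the track. Its rubber pad (56 mm wide, 16 to 41 mm above bench) faces down the track. The pad's face stands somewhere between x = +75 and +91 mm, set differently each time, not measured: feel for it. It yields along +x by a spring, 2.5 N per mm from zero, 10 mm travel
- vial_center (a point): The vial to be rolled: clear plastic with paper label and white screw cap, a plain cylinder 28 mm in diameter and 76 mm long, about 30 to 65 g, lying across the track at its low end against the two nibs. Point at its centre, y along its axis (cap at +y). It rolls freely: let go on the slope it rolls back down, past the crest it rolls on to the pad
- crest (a point): Point on the track's floor, centre line, at the crest (track x = +20 mm); axes as the track
- nibs (a point): Point on the track's centre line between the two nibs that keep the vial from rolling down: blocks 12 mm long (track x = -111 to -99 mm), 10 mm wide, centred at y = -37 and +37 mm, tops 25 mm above the bench. The free gap of 64 mm between them, open to the low end, lets the paddle in behind the vial
- paddle_center (a point): The paddle, standing upright in its tray: total height 110 mm, about 140 g. Flat-faced foot 24 mm thick (x) by 40 mm wide (y) by 34 mm high; above it a grip stem 16 mm (x) by 26 mm (y) from 34 to 110 mm above its underside. Point half-way up, 55 mm above its underside, on its centre line; z up along the stem. Either of the two 40 mm wide faces can push
- paddle_tray: Steel tray of the paddle, fixed, 120 x 120 mm outside, rim 14 mm high, walls and floor 4 mm thick. Origin under its centre at bench height
- vial_b: Another vial of the same kind, standing upright beside the track: leave alone. Origin under its foot
- vial_c: Another vial of the same kind, standing upright beside the track: leave alone. Origin under its foot
- jar: Clear jar, 64 mm diameter, 70 mm high: leave alone. Origin under its foot
- marker: Marker pen lying on the bench, 130 mm long, 15 mm thick: leave alone. Origin under it, x along it
- dish: Clear plastic dish, 90 mm diameter, 16 mm high: leave alone. Origin under its centre
- slidebox: Grey slide box 85 x 50 x 32 mm: leave alone. Origin under its centre
- stain: Amber bottle, 44 mm diameter, 100 mm high: leave alone. Origin under its foot
Things that resemble listed ones, but are neither listed nor needed, are in the scene too. Leave any green look-alike of the part that bears vial_center alone.

How it is judged:
By the outcome, as a careful person would: the job done as asked, in the order asked, and still so for the second after the job is handed in, with the robot touching nothing.
It also fails if it takes over 67 s, if anything falls off the work surface, if the arm or the gripper's body presses on something with over 40 N, if the wrist force passes 120 N, or if a joint passes its speed limit or range.

## Robot

A 6-joint arm with a two-finger parallel gripper is mounted at the origin on the work surface. World frame = base frame: x ahead of the robot, y to its left, z up, the work surface at z = 0. Lengths are in m, angles in rad, forces in N, time in s.
With the tool pointing down it reaches from about 0.4 to 0.825 m from the base axis. Payload 7 kg.
Tool frame: the origin (TCP) lies at the very end of the fingers, on their centre line; the grasp point (between the pads) lies 19 mm behind it; z points along the fingers, y is the line along which they close (so a half turn about z gives the same grasp; the last joint's range is limited). The gripper opens to 88 mm and grips with 3 to 60 N. Pads are 19 mm wide; open, the fingers measure 130 mm over their backs; the gripper's body (78 mm by 193 mm) begins 47 mm behind the grasp point.
Start: joints at [1.623, 0.359, 0.012, 0, -1.224, -0.288], TCP at [0.158, 0.656, 0.227] pointing down, gripper open.
Joint ranges: [-3.07, 3.07], [-1.43, 2.12], [-1.02, 1.25], [-3.03, 1.67], [-3.05, -0], [-3.03, 3.03]. Speed limits (rad/s): [2.39, 2.39, 3.01, 3.14, 3.14, 3.14].

## Interface

Orientations are given as a rotation vector (axis times angle).
In Python, from bench import get_obs, read_camera, sign_off gives the robot as it stands.
- The arm moves only by the tool play_rows, never from a script. Its argument "rows" is text: rows parted by semicolons, each of 5 numbers parted by spaces: the opening, from 0 (shut) to 1 (fully open), then the shift along the tool's x, y, z in cm, then the turn about the tool's z in degrees. A call has 1 to 20 rows; each row shifts and turns the commanded pose from where the row before left it, along the tool's axes as they then stand; what a row does not reach is not made up. A row lasts 1/10 s, in which the tool goes at most 50 mm and 8.59 degrees, less where a joint would pass 70% of its speed; a pose out of reach is approached as far as the arm can. A call is refused whole if a number of a shift passes 5 or a number of a turn 8.59, either way. A call with a gripper value outside its range is refused whole. The fingers move at their own pace and stop on an object; "grip_force" is the grip in N (left out, the last holds). Time passes only in rows, so rows that do not move let the fingers close. It gives the time, the measured TCP pose, the force, the opening and the grip force at its end, in the units of the state.
- get_obs(): the state, without advancing time (a new reading comes with each control period).
- read_camera(name): name is "scene" or "side" or "wrist"; returns a dict with "color" (420x560x3 uint8, red, green, blue), "depth" (420x560 float32, m along the optical axis (not along the pixel's ray), 0 where there is no reading), "K" (3x3 intrinsics, pixels), "origin" and "orientation" of the camera in the world. Camera axes: x right, y down, z forward; pixel columns grow to the right and rows downward; lengths in m; the calibration is good to about 2 mm. The wrist camera is an equidistant fisheye: a pixel r from the principal point sees the ray r / f radians off the axis. A picture is of the moment at which its call begins.
- sign_off(): hands the job in; it is judged then, once.
The state is a dict: "t": time; "joints": joint angles; "dq": joint speeds; "effort": joint torques, N m; "ee_pos": TCP position; "tcp_rot": TCP orientation; "force": force on the tool from outside, world axes, zero at the start; "ft_torque": the same for the moment, N m; "width": finger opening in m; "finger_force": force on a finger pad.
Only numpy, scipy, OpenCV 4.12 (cv2) and the standard library are available. Lean on these libraries where they do the work, as an engineer would, in place of code of your own. Each camera call takes 0.05 s, during which the arm holds its last target. There are 200 camera calls.

## Working session

There is one attempt and no reset: what is moved stays moved. The work goes in short steps, Python scripts to look and compute and a tool call to move; the robot and the scene stay as the last step left them, time stands still between calls to the robot, and variables do not carry over. Pictures are saved under pics/ and viewed, at most 10 in all, crops included, and the job is handed in when it is done.

Besides the shell and the picture viewer there is one more tool, called after ">>>" as a command line: name --argument value ..., lists and objects as JSON in quotes. play_rows: Moves the arm, as the interface text tells. Its arguments: {"type":"object","properties":{"rows":{"type":"string"},"grip_force":{"type":"number"}},"required":["rows"]}

```bash
mkdir -p pics; ls
cat > h.py <<'E'
import numpy as np, cv2
from bench import get_obs, read_camera
from scipy.spatial.transform import Rotation as R
def rot(o):
    o=np.array(o,float)
    return o if o.shape==(3,3) else (R.from_rotvec(o).as_matrix() if o.size==3 else R.from_quat(o).as_matrix())
def ray(c,u,v,fish=False):
    K=c["K"]; x=(u-K[0,2])/K[0,0]; y=(v-K[1,2])/K[1,1]
    if fish:
        r=np.hypot(x,y); s=np.sin(r)/max(r,1e-9); d=np.array([x*s,y*s,np.cos(r)])
    else: d=np.array([x,y,1.])
    return rot(c["orientation"])@d
def onz(c,u,v,z,fish=False):
    d=ray(c,u,v,fish); o=np.array(c["origin"]); return o+d*(z-o[2])/d[2]
def cloud(c):
    vv,uu=np.mgrid[:420,:560]; K=c["K"]; z=c["depth"]
    p=np.stack([(uu-K[0,2])/K[0,0]*z,(vv-K[1,2])/K[1,1]*z,z],-1)
    return p@rot(c["orientation"]).T+np.array(c["origin"])
E
python3 - <<'E'
from h import *
import pickle
ims=[]
C={}
for n in ["scene","side","wrist"]:
    c=read_camera(n); C[n]=c; print(n,c["K"].tolist(),c["origin"],c["orientation"])
    cv2.imwrite(f"pics/{n}0.png",c["color"][...,::-1])
pickle.dump(C,open("c0.pkl","wb"))
o=get_obs(); print(o)
E
```

```text
pics
scene [[506.5824449215868, 0.0, 275.932754093266], [0.0, 506.5824449215868, 203.23038623284089], [0.0, 0.0, 1.0]] [ 1.38064643 -0.25956926  0.90305784] [-1.95667455 -1.41552879  0.62826533]
side [[449.1211580106004, 0.0, 285.6962046176671], [0.0, 449.1211580106004, 212.73741092004656], [0.0, 0.0, 1.0]] [ 0.31667543 -0.76404082  0.83739574] [-2.31762929  0.31877612 -0.14433329]
wrist [[325.19226210127806, 0.0, 278.7065164778887], [0.0, 325.19226210127806, 212.02214061722776], [0.0, 0.0, 1.0]] [0.22244765 0.64147526 0.38335407] [ 1.83883442 -2.33360452 -0.2947199 ]
{'t': 0.15, 'joints': array([ 1.62311608e+00,  3.59217236e-01,  1.12689593e-02, -2.24550786e-04,
       -1.22409512e+00, -2.88139750e-01]), 'dq': array([-0.00225187, -0.00278022,  0.00348153,  0.00169183,  0.00111478,
       -0.00085128]), 'effort': array([-9.19303347e-04, -5.83278644e+01,  2.93285787e+01,  7.00114489e+00,
        8.74799676e-03, -1.06105501e-04]), 'ee_pos': array([0.1576318 , 0.65596078, 0.22584648]), 'tcp_rot': array([ 3.11850938e+00, -3.69537848e-01,  4.98398382e-06]), 'force': array([-0.48642872, -0.48560147,  0.24931518]), 'ft_torque': array([0.04371115, 0.03689615, 0.00938352]), 'finger_force': 0.0, 'width': 0.08769404745681642}
```

View pics/scene0.png

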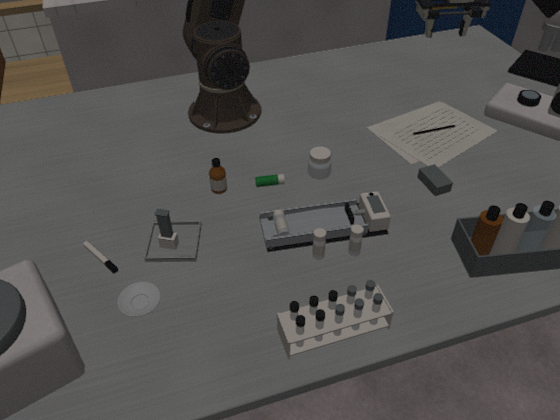

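View pics/side0.png

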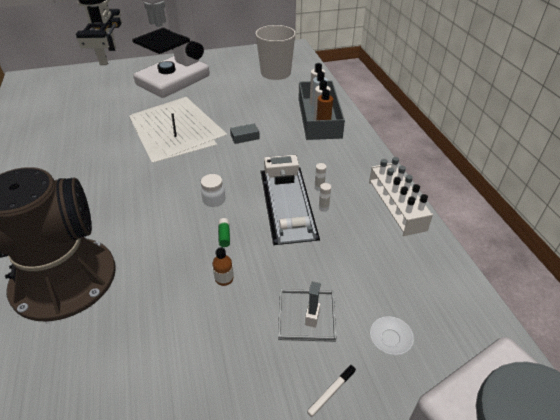

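The scene camera shows the track running from (262,230) to the checker at (375,208), with the clear vial at (281,222). The paddle (dark stem, white foot) is in its tray at (166,230). In the side view the track is at (288,200), the vial at (295,224) and the paddle at (313,303).
Possible mistakes for the vial: the green vial at scene (270,180), the standing vials at (319,240) and (356,236), and the rack vials at (335,310). I choose the white-capped one lying in the track at (281,222). The paddle has no rival.

Run:
```python
from h import *
import pickle
C=pickle.load(open("c0.pkl","rb"))
P={n:cloud(C[n]) for n in("scene","side")}
a=C["scene"]["color"][150:270,130:410]; b=C["side"]["color"][140:350,190:400]
out=np.zeros((600,800,3),np.uint8)
a2=cv2.resize(a,None,fx=2.0,fy=2.0,interpolation=3); b2=cv2.resize(b,(360,360),interpolation=3)
out[:240,:560]=a2; out[240:,:360]=b2
c2=cv2.resize(C["scene"]["color"][190:260,140:240-20],(400,350),interpolation=3); out[245:595,380:780]=c2
cv2.imwrite("pics/crop1.png",out[...,::-1])
for n,(u0,u1,v0,v1) in {"scene":(135,215,195,270),"side":(265,350,270,350)}.items():
    p=P[n][v0:v1,u0:u1].reshape(-1,3)
    for lo,hi in((.085,.13),(.105,.13),(.025,.045),(.009,.02)):
        q=p[(p[:,2]>lo)&(p[:,2]<hi)]
        if len(q)>5: print(n,lo,hi,len(q),q.min(0).round(4),q.max(0).round(4),np.median(q,0).round(4),cv2.minAreaRect(q[:,:2].astype(np.float32)*1000))
for n,(u0,u1,v0,v1) in {"scene":(250,395,185,250),"side":(255,325,150,245)}.items():
    p=P[n][v0:v1,u0:u1].reshape(-1,3)
    for lo,hi in((.044,.055),(.026,.032),(.033,.041)):
        q=p[(p[:,2]>lo)&(p[:,2]<hi)]
        if len(q)>5: print("T",n,lo,hi,len(q),q.min(0).round(4),q.max(0).round(4),np.median(q,0).round(4),cv2.minAreaRect(q[:,:2].astype(np.float32)*1000))
```

```text
scene 0.085 0.13 193 [ 0.5103 -0.2809  0.0852] [ 0.5396 -0.2491  0.118 ] [ 0.5274 -0.2647  0.1078] ((524.1000366210938, -265.0011901855469), (30.9815616607666, 20.86118507385254), 63.599815368652344)
scene 0.105 0.13 103 [ 0.5103 -0.2809  0.105 ] [ 0.5396 -0.2491  0.118 ] [ 0.5247 -0.2649  0.1139] ((524.114501953125, -264.965576171875), (31.185325622558594, 20.6199893951416), 62.750518798828125)
scene 0.025 0.045 148 [ 0.5103 -0.287   0.0252] [ 0.543 -0.242  0.045] [ 0.53   -0.2633  0.0366] ((524.163818359375, -264.9494934082031), (40.81602478027344, 25.173095703125), 62.008548736572266)
scene 0.009 0.02 409 [ 0.4428 -0.3258  0.009 ] [ 0.5914 -0.1781  0.0199] [ 0.5318 -0.2555  0.0133] ((515.18017578125, -253.2062225341797), (121.65908813476562, 126.88424682617188), 72.02880096435547)
side 0.085 0.13 181 [ 0.5092 -0.2781  0.0852] [ 0.5374 -0.2449  0.1188] [ 0.5206 -0.2676  0.1138] ((522.3229370117188, -260.72418212890625), (32.1993408203125, 18.70083999633789), 59.009300231933594)
side 0.105 0.13 131 [ 0.5092 -0.2781  0.1054] [ 0.5374 -0.2449  0.1188] [ 0.5214 -0.2625  0.1148] ((522.3
[... 965 characters left out ...]
5863 0.0485 0.0375] ((611.45703125, 120.53588104248047), (271.630126953125, 157.49533081054688), 82.26393127441406)
T side 0.044 0.055 428 [0.5375 0.0018 0.044 ] [0.6881 0.2739 0.0547] [0.5954 0.2308 0.0495] ((613.9491577148438, 136.72137451171875), (272.0561828613281, 148.14247131347656), 88.97901153564453)
T side 0.026 0.032 440 [ 0.5094 -0.044   0.026 ] [0.6893 0.2585 0.032 ] [0.5853 0.0855 0.03  ] ((604.5797729492188, 102.1949691772461), (294.76019287109375, 158.34335327148438), 82.58136749267578)
T side 0.033 0.041 386 [ 0.512  -0.0127  0.033 ] [0.6882 0.2584 0.041 ] [0.5778 0.0555 0.0375] ((606.2008056640625, 113.5765151977539), (273.20654296875, 157.03411865234375), 83.18710327148438)
```

View pics/crop1.png

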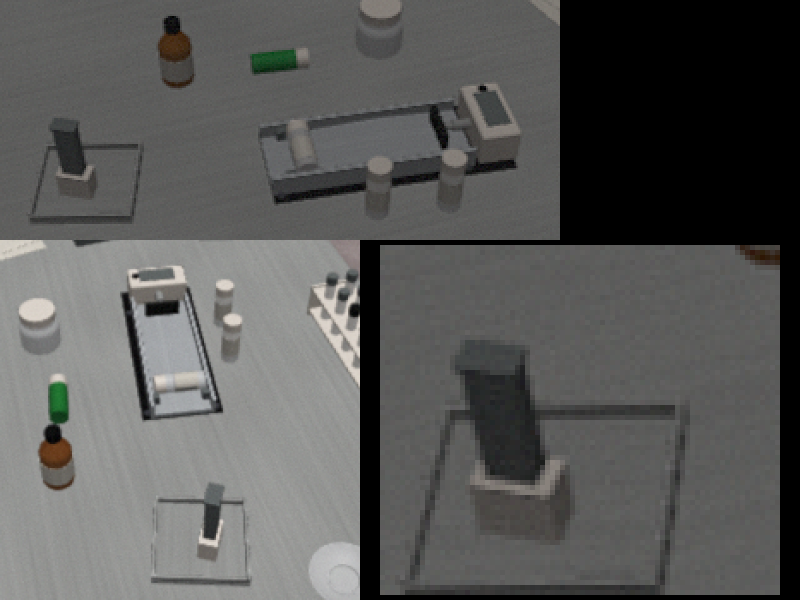

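The crop confirms the choice: the target is the white-capped clear vial lying at the track's low end, and the green one lies outside. The paddle stands near one corner of its tray.

Run:
```python
from h import *
import pickle
from scipy.optimize import minimize
C=pickle.load(open("c0.pkl","rb"))
for n,(u0,u1,v0,v1) in {"scene":(250,395,185,250),"side":(255,325,150,245)}.items():
    p=cloud(C[n]); col=C[n]["color"].astype(int)
    print(n,"bench z",np.median(p[255:300,200:270,2]) )
    q=p[v0:v1,u0:u1].reshape(-1,3); c=col[v0:v1,u0:u1].reshape(-1,3)
    k=(q[:,2]>.0455)&(q[:,2]<.052)&(q[:,1]>.19)&(q[:,0]<.66)
    print("checker",k.sum(),cv2.minAreaRect(q[k,:2].astype(np.float32)*1000))
    m=(q[:,2]>.027)&(q[:,2]<.033)&(q[:,1]<.19)
    w=q[m]
    # wall fit: far wall (robot side)
    for lo,hi in((-.03,.19),):
        for a in (80,):
            th=np.radians(a); ex=np.array([np.cos(th),np.sin(th)]); ey=np.array([-ex[1],ex[0]])
            o=np.array([.605,.09]); s=(w[:,:2]-o)@ex; t=(w[:,:2]-o)@ey
            h,e=np.histogram(t,np.arange(-.08,.08,.004)); print(list(zip((e[:-1]*1000).round(),h)))
            for sg in(1,-1):
                kk=(abs(t-sg*.045)<.009)
                for _ in range(3):
                    f=np.polyfit(s[kk],t[kk],1); kk=kk&(abs(t-np.polyval(f,s))<.005)
                print(sg,kk.sum(),f,"yaw",a+np.degrees(np.arctan(f[0])),s[kk].min(),s[kk].max())
```

```text
scene bench z 0.0001571674971782011
checker 493 ((592.4904174804688, 235.5228729248047), (48.993873596191406, 97.9608383178711), 81.9482421875)
[(np.float64(-80.0), np.int64(8)), (np.float64(-76.0), np.int64(8)), (np.float64(-72.0), np.int64(8)), (np.float64(-68.0), np.int64(4)), (np.float64(-64.0), np.int64(1)), (np.float64(-60.0), np.int64(0)), (np.float64(-56.0), np.int64(0)), (np.float64(-52.0), np.int64(0)), (np.float64(-48.0), np.int64(0)), (np.float64(-44.0), np.int64(0)), (np.float64(-40.0), np.int64(0)), (np.float64(-36.0), np.int64(0)), (np.float64(-32.0), np.int64(0)), (np.float64(-28.0), np.int64(2)), (np.float64(-24.0), np.int64(27)), (np.float64(-20.0), np.int64(59)), (np.float64(-16.0), np.int64(71)), (np.float64(-12.0), np.int64(50)), (np.float64(-8.0), np.int64(7)), (np.float64(-4.0), np.int64(4)), (np.float64(0.0), np.int64(2)), (np.float64(4.0), np.int64(5)), (np.float64(8.0), np.int64(8)), (np.float64(12.0), np.int64(2)), (np.float64(16.0), np.int64(3)), (np.float64(20.0), np.int64(2)), (np.float64(24.0), np.int64(1)), (np.float64(28.0), np.int64(7)), (np.float64(32.0), np.int64(10)), (np.float64(36.0), np.int64(6)), (np.float64(40.0), np.int64(4)), (np.float64(44.0), np.int64(2)), (np.float64(48.0), np.int64(2)), (np.float64(52.0), np.int64(5)), (np.float64(56.0), np.int64(0)), (np.float64(60.0), np.int64(1)), (np.float64(64.0), np.int64(9)), (np.float64(68.0), np.int64(28)), (np.float64(72.0), np.int64(66))]
1 7 [-0.03338083  0.04422652] yaw 78.08812939209847 -0.10543172010485419 0.09306708679219233Traceback (most recent call last):
  File "<stdin>", line 22, in <module>
    raise TypeError("expected non-empty vector for x")
TypeError: expected non-empty vector for x
```

>>> play_rows --rows "1 3.66 3.03 0 0;1 3.66 3.03 0 0;1 3.66 3.03 0 0;1 3.66 3.03 0 0;1 3.66 3.03 0 0;1 3.66 3.03 0 0;1 3.66 3.03 0 0;1 3.66 3.03 0 0;1 3.66 3.03 0 0;1 3.66 3.03 0 0;1 3.66 3.03 0 0;1 3.66 3.03 0 0" --grip_force 40

```text
t: 1.35
ee_pos: [0.5005, 0.1984, 0.2267]
tcp_rot: [-3.12, 0.369, -0.0]
force: [0.5, 1.3, -0.3]
width: 0.0876
finger_force: 0.0
```

>>> play_rows --rows "1 0 0 0 8.5;1 0 0 0 8.5;1 0 0 0 8.5;1 0 0 0 8.5;1 0 0 0 8.5;1 0 0 0 8.5;1 0 0 0 8.5;1 0 0 0 8.5;1 0 0 0 8.5;1 0 0 0 8.5;1 0 0 0 8.5;1 0 0 0 8.5;1 0 0 0 3;1 0 0 0 0"

```text
t: 2.75
ee_pos: [0.4996, 0.2, 0.2264]
tcp_rot: [1.605, -2.7, -0.0]
force: [-1.0, 0.3, 0.2]
width: 0.0878
finger_force: 0.0
```

>>> play_rows --rows "1 3.96 -2.41 0 0;1 3.96 -2.41 0 0;1 3.96 -2.41 0 0;1 3.96 -2.41 0 0;1 3.96 -2.41 0 0;1 3.96 -2.41 0 0;1 3.96 -2.41 0 0;1 3.96 -2.41 0 0;1 3.96 -2.41 0 0;1 3.96 -2.41 0 0;1 0 0 2.6 0;1 0 0 2.6 0;1 0 0 0 0;1 0 0 0 0"

```text
t: 4.15
ee_pos: [0.5226, -0.263, 0.1748]
tcp_rot: [1.608, -2.698, -0.0]
force: [0.1, 0.6, 0.6]
width: 0.0878
finger_force: 0.0
```

Run:
```python
from h import *
import pickle
C=pickle.load(open("c0.pkl","rb"))
for n,(u0,u1,v0,v1) in {"scene":(250,395,185,250),"side":(255,325,150,245)}.items():
    p=cloud(C[n]); q=p[v0:v1,u0:u1].reshape(-1,3)
    k=(q[:,2]>.0455)&(q[:,2]<.052)&(q[:,1]>.19)&(q[:,0]<.66)
    r=cv2.minAreaRect(q[k,:2].astype(np.float32)*1000); print("checker",r)
    m=(q[:,2]>.026)&(q[:,2]<.033)&(q[:,1]<.19); w=q[m]
    th=np.radians(82); ex=np.array([np.cos(th),np.sin(th)]); ey=np.array([-ex[1],ex[0]])
    o=np.array(r[0])/1000-.15*ex
    s=(w[:,:2]-o)@ex; t=(w[:,:2]-o)@ey
    for sg in(1,-1):
        kk=(abs(t-sg*.045)<.008)
        for _ in range(3):
            f=np.polyfit(s[kk],t[kk],1); kk=kk&(abs(t-np.polyval(f,s))<.004)
        print(n,"origin",o,sg,kk.sum(),f,"yaw",82+np.degrees(np.arctan(f[0])),s[kk].min(),s[kk].max())
    # vial
    a=(q[:,:2]-o)@ex; b=(q[:,:2]-o)@ey
    g=(a>-.105)&(a<-.06)&(abs(b)<.036)&(q[:,2]>.036)&(q[:,2]<.046); print("vial top x",np.median(a[g]),"y range",b[g].min(),b[g].max())
c=read_camera("wrist"); cv2.imwrite("pics/w1.png",c["color"][...,::-1]); p=get_obs(); print(p["ee_pos"],p["tcp_rot"],c["origin"])
# where do the known points project? nothing; find stem top pixels by depth
d=c["depth"]; print(d[d>0].min())
```

```text
checker ((592.4904174804688, 235.5228729248047), (48.993873596191406, 97.9608383178711), 81.9482421875)
scene origin [0.57161445 0.08698266] 1 184 [0.01129217 0.04371628] yaw 82.6469664624342 -0.12927458212842904 0.09594402950081224
scene origin [0.57161445 0.08698266] -1 178 [ 0.01097436 -0.04645829] yaw 82.62875917662272 -0.12670898555280216 0.10953662269536249
vial top x -0.08481315722580296 y range -0.035365746455150476 0.03511549448148301
checker ((591.06787109375, 240.71066284179688), (55.080867767333984, 95.56266784667969), 81.98751831054688)
side origin [0.57019191 0.09217045] 1 130 [0.01317171 0.04329964] yaw 82.75463956319862 -0.13341934773858485 0.09170498029802393
side origin [0.57019191 0.09217045] -1 136 [ 0.00960707 -0.04639099] yaw 82.55042752145064 -0.13051396750415117 0.10266039918693405
vial top x -0.08927974827857257 y range -0.03588957852678376 0.03319859459486687
[ 0.52326512 -0.26292722  0.17576093] [-1.60808735e+00  2.69834568e+00 -1.78146142e-03] [ 0.4907321  -0.32071336  0.33249634]
0.050000187
```

View pics/w1.png

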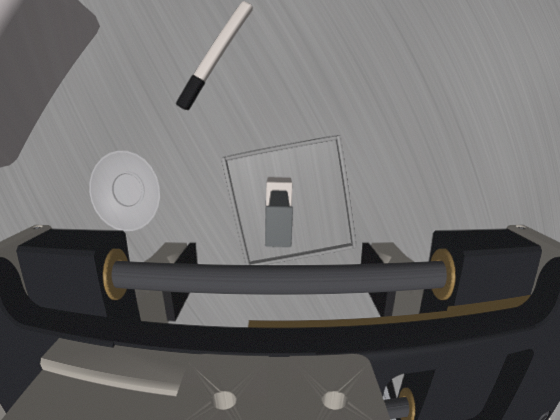

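The stem top is centred at about (279,227), square to the gripper to within a degree and between the fingers. Now its offset.

Run:
```python
from h import *
c=read_camera("wrist")
g=c["color"][195:255,250:310].astype(int); 
o=get_obs(); T=rot(o["tcp_rot"])
for u,v in((265,207),(292,207),(293,247),(265,247),(279,227)):
    p=onz(c,u,v,.114,True); print(p.round(4),"tool cm",(T.T@(p-o["ee_pos"])*100).round(2))
```

```text
[ 0.525  -0.2786  0.114 ] tool cm [ 1.32 -0.86  6.22]
[ 0.5085 -0.2697  0.114 ] tool cm [1.32 1.01 6.21]
[ 0.5217 -0.2431  0.114 ] tool cm [-1.65  1.12  6.22]
[ 0.5394 -0.2527  0.114 ] tool cm [-1.65 -0.9   6.22]
[ 0.5234 -0.2612  0.114 ] tool cm [-0.14  0.11  6.22]
```

>>> play_rows --rows "1 -0.15 0.1 0 0;1 0 0 2 0;1 0 0 2 0;1 0 0 2 0;1 0 0 2 0;1 0 0 2 0;1 0 0 1 0;1 0 0 1 0;1 0 0 0 0;0 0 0 0 0;0 0 0 0 0;0 0 0 0 0;0 0 0 0 0;0 0 0 0 0;0 0 0 0 0;0 0 0 0 0" --grip_force 40

```text
t: 5.85
ee_pos: [0.5224, -0.2611, 0.0546]
tcp_rot: [-1.606, 2.7, -0.0]
force: [-0.1, -1.1, 0.6]
width: 0.037
finger_force: 0.0
```

>>> play_rows --rows "0 0 0 0 0;0 0 0 0 0;0 0 0 0 0;0 0 0 0 0;0 0 0 0 0"

```text
t: 6.35
ee_pos: [0.5224, -0.261, 0.0545]
tcp_rot: [-1.606, 2.7, 0.0]
force: [-0.2, -0.3, -1.0]
width: 0.0157
finger_force: 40.0
```

>>> play_rows --rows "0 0 0 -1 0;0 0 0 -2 0;0 0 0 -3 0;0 0 0 -3 0;0 0 0 -3 0;0 0 0 -2 0;0 0 0 0 8.5;0 0 0 0 8.5;0 0 0 0 8.5;0 0 0 0 8.5;0 0 0 0 8.5;0 0 0 0 8.5;0 0 0 0 8.5;0 0 0 0 8.5;0 0 0 0 0.9;0 0 0 0 0"

```text
t: 7.95
ee_pos: [0.5223, -0.261, 0.195]
tcp_rot: [0.198, 3.135, 0.0]
force: [0.0, -0.5, -2.0]
width: 0.016
finger_force: 40.0
```

>>> play_rows --rows "0 -0.1 2 0 0;0 -0.1 2.6 0 0;0 -0.1 2.6 0 0;0 -0.16 2.6 0 0;0 0 2.6 0 0;0 0 2.6 0 0;0 0 2.6 0 0;0 0 2 0 0;0 0 0.78 0 0;0 0 0 0 0;0 0 0 0 0"

```text
t: 9.05
ee_pos: [0.5531, -0.06, 0.1946]
tcp_rot: [-0.201, -3.135, 0.0]
force: [-0.0, -0.5, -0.6]
width: 0.016
finger_force: 40.0
```

Run:
```python
from h import *
o=get_obs(); print(o["ee_pos"],o["tcp_rot"],o["force"])
T=rot(o["tcp_rot"]); print(np.degrees(np.arctan2(T[1,1],T[0,1])))
c=read_camera("wrist"); cv2.imwrite("pics/w2.png",c["color"][...,::-1])
```

```text
[ 0.55310741 -0.05995224  0.19461137] [-2.00649946e-01 -3.13500130e+00  2.83918606e-04] [-0.00344503 -0.49636731 -0.62901226]
82.67577073868217
```

View pics/w2.png

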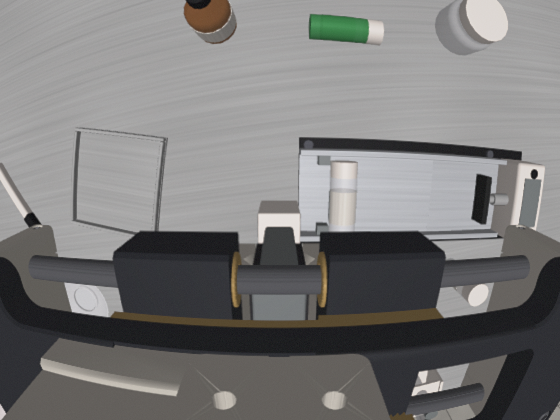

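The held paddle's foot is at (280,220). The track is to its right, with the low end at column 300 and its walls at rows ~150 and ~238; the vial is at (343,195) and the pad at (482,200). I'll check the lateral alignment from this view.

Run:
```python
from h import *
import cv2
c=dict(read_camera("wrist"))
th=np.radians(82.6); ex=np.array([np.cos(th),np.sin(th)]); ey=np.array([-ex[1],ex[0]]); O=np.array([.5725,.0893])
def tr(p): return ((p[:2]-O)@ex*1000).round(1),((p[:2]-O)@ey*1000).round(1)
g=cv2.cvtColor(c["color"],cv2.COLOR_RGB2GRAY)
for u in (310,400,460): print(u,list(zip(range(132,164),g[132:164,u])), list(zip(range(226,246),g[226:246,u])))
for u,v,z in((300,153,.03),(300,239,.03),(480,160,.03),(480,237,.03),(343,163,.026),(330,195,.026),(357,195,.026),(475,190,.03)): print(u,v,tr(onz(c,u,v,z,True)))
# expected pixel rows of wall tops
Rm=rot(c["orientation"])
def proj(a,b,z):
    P=np.r_[O+a/1000*ex+b/1000*ey,z]; d=Rm.T@(P-c["origin"]); t=np.arctan2(np.hypot(d[0],d[1]),d[2]); k=t/np.hypot(d[0],d[1])*c["K"][0,0]
    return (d[0]*k+c["K"][0,2]).round(1),(d[1]*k+c["K"][1,2]).round(1)
for a in(-130,0): print([ (b,proj(a,b,.03)) for b in(48,42,-42,-48)])
```

```text
310 [(132, np.uint8(163)), (133, np.uint8(164)), (134, np.uint8(163)), (135, np.uint8(164)), (136, np.uint8(164)), (137, np.uint8(99)), (138, np.uint8(52)), (139, np.uint8(43)), (140, np.uint8(70)), (141, np.uint8(85)), (142, np.uint8(89)), (143, np.uint8(87)), (144, np.uint8(86)), (145, np.uint8(87)), (146, np.uint8(88)), (147, np.uint8(88)), (148, np.uint8(87)), (149, np.uint8(107)), (150, np.uint8(166)), (151, np.uint8(197)), (152, np.uint8(197)), (153, np.uint8(199)), (154, np.uint8(196)), (155, np.uint8(178)), (156, np.uint8(191)), (157, np.uint8(198)), (158, np.uint8(196)), (159, np.uint8(198)), (160, np.uint8(202)), (161, np.uint8(201)), (162, np.uint8(201)), (163, np.uint8(199))] [(226, np.uint8(189)), (227, np.uint8(187)), (228, np.uint8(190)), (229, np.uint8(192)), (230, np.uint8(169)), (231, np.uint8(120)), (232, np.uint8(92)), (233, np.uint8(92)), (234, np.uint8(87)), (235, np.uint8(90)), (236, np.uint8(143)), (237, np.uint8(183)), (238, np.uint8(189)), (239, np.uint8(189)), (240, np.uint8(188)), (241, np.uint8(127)), (242, np.uint8(52)), (243, np.uint8(72)), (244, np.uin
[... 2329 characters left out ...]
44.3))
300 239 (np.float64(-127.2), np.float64(-45.2))
480 160 (np.float64(79.1), np.float64(45.1))
480 237 (np.float64(93.7), np.float64(-47.1))
343 163 (np.float64(-84.2), np.float64(34.5))
330 195 (np.float64(-96.7), np.float64(1.1))
357 195 (np.float64(-67.9), np.float64(1.3))
475 190 (np.float64(75.9), np.float64(10.2))
[(48, (np.float64(298.6), np.float64(149.3))), (42, (np.float64(298.5), np.float64(155.3))), (-42, (np.float64(297.4), np.float64(236.1))), (-48, (np.float64(297.3), np.float64(241.5)))]
[(48, (np.float64(420.6), np.float64(153.2))), (42, (np.float64(420.3), np.float64(158.9))), (-42, (np.float64(413.5), np.float64(234.7))), (-48, (np.float64(412.9), np.float64(239.8)))]
```

>>> play_rows --rows "0 0 0 2 0;0 0 0 2.5 0;0 0 0 2.5 0;0 0 0 2 0;0 0 0 1.5 0;0 0 0 1 0;0 0 0 0.76 0;0 0 0 0 0;0 0 0 0 0;0 0 0 0 0"

```text
t: 10.15
ee_pos: [0.5539, -0.0595, 0.0728]
tcp_rot: [0.203, 3.134, 0.0]
force: [-0.2, 0.3, -0.5]
width: 0.016
finger_force: 40.0
```

>>> play_rows --rows "0 0 0.4 0 0;0 0 0.5 0 0;0 0 0.5 0 0;0 0 0.5 0 0;0 0 0.5 0 0;0 0 0.4 0 0;0 0 0.3 0 0;0 0 0.2 0 0;0 0 0.2 0 0;0 0 0.2 0 0;0 0 0.2 0 0;0 0 0.2 0 0;0 0 0.2 0 0;0 0 0.2 0 0;0 0 0.2 0 0;0 0 0.2 0 0;0 0 0.2 0 0"

```text
t: 11.85
ee_pos: [0.5598, -0.0088, 0.072]
tcp_rot: [-0.203, -3.135, 0.0]
force: [0.1, -0.6, -0.0]
width: 0.0157
finger_force: 40.0
```

>>> play_rows --rows "0 0 0.2 0 0;0 0 0.2 0 0;0 0 0.2 0 0;0 0 0.2 0 0;0 0 0.2 0 0;0 0 0.2 0 0;0 0 0.2 0 0;0 0 0.2 0 0;0 0 0.2 0 0;0 0 0.2 0 0;0 0 0.2 0 0;0 0 0.2 0 0;0 0 0.2 0 0;0 0 0.2 0 0;0 0 0.2 0 0;0 0 0.2 0 0;0 0 0.2 0 0;0 0 0.2 0 0;0 0 0.2 0 0;0 0 0.2 0 0"

```text
t: 13.85
ee_pos: [0.565, 0.0309, 0.0719]
tcp_rot: [-0.203, -3.135, -0.0]
force: [0.6, -0.4, -0.9]
width: 0.016
finger_force: 40.0
```

Run:
```python
from h import *
th=np.radians(82.6); ex=np.array([np.cos(th),np.sin(th)]); ey=np.array([-ex[1],ex[0]]); O=np.array([.5725,.0893])
o=get_obs(); print("tcp track",(o["ee_pos"][:2]-O)@ex,(o["ee_pos"][:2]-O)@ey,o["force"])
c=read_camera("side"); c2=read_camera("wrist")
a=cv2.resize(c["color"][140:260,240:350],(550,600),interpolation=3); b=c2["color"][130:260,270:520]
out=np.zeros((600,800,3),np.uint8); out[:,:550]=a; out[:130,550:]=b
cv2.imwrite("pics/s3.png",out[...,::-1])
```

```text
tcp track -0.058921307050706764 -8.936823494180095e-05 [ 0.64216532 -0.36165537 -0.91379895]
```

View pics/s3.png

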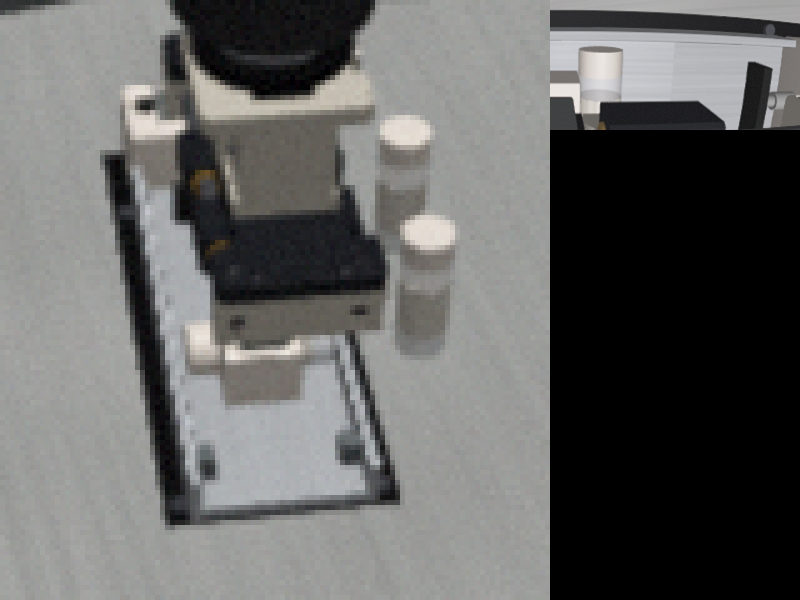

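Side crop: the vial lies square across the track just ahead of the paddle foot at (260,360), past the nibs. Carrying on to the crest.

>>> play_rows --rows "0 0 0.2 0 0;0 0 0.2 0 0;0 0 0.2 0 0;0 0 0.2 0 0;0 0 0.2 0 0;0 0 0.2 0 0;0 0 0.2 0 0;0 0 0.2 0 0;0 0 0.2 0 0;0 0 0.2 0 0;0 0 0.2 0 0;0 0 0.2 0 0;0 0 0.2 0 0;0 0 0.2 0 0;0 0 0.2 0 0;0 0 0.2 0 0;0 0 0.2 0 0;0 0 0.2 0 0;0 0 0.2 0 0;0 0 0.2 0 0"

```text
t: 15.95
ee_pos: [0.5702, 0.0705, 0.072]
tcp_rot: [0.203, 3.135, 0.0]
force: [0.3, 0.3, -1.0]
width: 0.0159
finger_force: 40.0
```

>>> play_rows --rows "0 0 0.1 0 0;0 0 0.1 0 0;0 0 0.1 0 0;0 0 0.1 0 0;0 0 0.1 0 0;0 0 0.1 0 0;0 0 0.1 0 0;0 0 0.1 0 0;0 0 0.1 0 0;0 0 0.1 0 0;0 0 0.1 0 0;0 0 0.1 0 0;0 0 0.1 0 0;0 0 0.1 0 0;0 0 0.1 0 0;0 0 0.1 0 0;0 0 0.1 0 0;0 0 0.1 0 0;0 0 0.1 0 0;0 0 0.1 0 0"

```text
t: 17.95
ee_pos: [0.5727, 0.0903, 0.0719]
tcp_rot: [-0.203, -3.135, -0.0]
force: [-0.4, -0.0, -1.6]
width: 0.0157
finger_force: 40.0
```

>>> play_rows --rows "0 0 0.2 0 0;0 0 0.2 0 0;0 0 0.2 0 0;0 0 0.2 0 0;0 0 0.2 0 0;0 0 0.2 0 0;0 0 0.2 0 0;0 0 0.2 0 0;0 0 0.2 0 0;0 0 0.2 0 0;0 0 0.2 0 0;0 0 0.2 0 0;0 0 0.2 0 0;0 0 0.1 0 0;0 0 0 0 0"

```text
t: 19.45
ee_pos: [0.5762, 0.1171, 0.0719]
tcp_rot: [-0.203, -3.135, -0.0]
force: [-0.4, -0.4, -1.8]
width: 0.0158
finger_force: 40.0
```

Run:
```python
from h import *
th=np.radians(82.6); ex=np.array([np.cos(th),np.sin(th)]); ey=np.array([-ex[1],ex[0]]); O=np.array([.5725,.0893])
o=get_obs(); print("tcp track",(o["ee_pos"][:2]-O)@ex,(o["ee_pos"][:2]-O)@ey,o["force"][:2]@ex)
c=read_camera("side"); c2=read_camera("scene"); c3=read_camera("wrist")
out=np.zeros((600,800,3),np.uint8); out[:440,:400]=cv2.resize(c["color"][140:250,240:340],(400,440),interpolation=3)
out[:320,400:]=cv2.resize(c2["color"][180:260,300:400],(400,320),interpolation=3); out[320:580,400:780]=cv2.resize(c3["color"][130:260,270:460],(380,260))
cv2.imwrite("pics/s4.png",out[...,::-1])
```

```text
tcp track 0.028050074448171692 -0.00010167300713362209 -0.42890155617054165
```

View pics/s4.png

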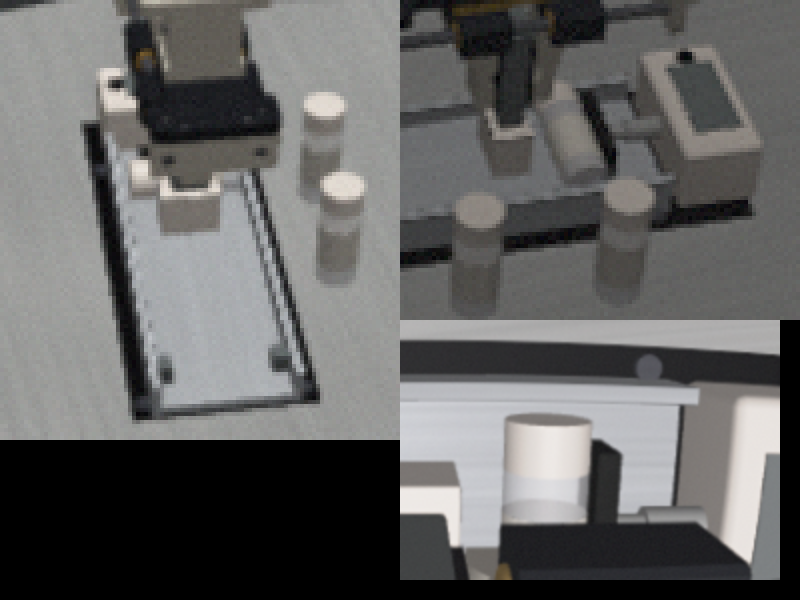

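The vial has rolled over the crest and lies against the pad, seen square in the scene crop at (570,140); a gap of about 10 mm remains to the paddle. Feeling forward.

>>> play_rows --rows "0 0 0.08 0 0;0 0 0.08 0 0;0 0 0.08 0 0;0 0 0.08 0 0;0 0 0.08 0 0;0 0 0.08 0 0;0 0 0.08 0 0;0 0 0 0 0"

```text
t: 20.4
ee_pos: [0.577, 0.1226, 0.072]
tcp_rot: [0.203, 3.135, 0.0]
force: [0.1, 0.3, -1.4]
width: 0.0157
finger_force: 40.0
```

>>> play_rows --rows "0 0 0.05 0 0;0 0 0.05 0 0;0 0 0.05 0 0;0 0 0.05 0 0;0 0 0 0 0"

```text
t: 20.9
ee_pos: [0.5772, 0.1245, 0.072]
tcp_rot: [0.203, 3.135, 0.0]
force: [1.1, 0.0, -1.2]
width: 0.0156
finger_force: 40.0
```

>>> play_rows --rows "0 0 0.05 0 0;0 0 0.05 0 0;0 0 0.05 0 0;0 0 0.05 0 0;0 0 0 0 0"

```text
t: 21.4
ee_pos: [0.5775, 0.1266, 0.072]
tcp_rot: [0.203, 3.135, 0.0]
force: [0.5, 0.1, -1.7]
width: 0.0158
finger_force: 40.0
```

>>> play_rows --rows "0 0 0.05 0 0;0 0 0.05 0 0;0 0 0 0 0"

```text
t: 21.7
ee_pos: [0.5776, 0.1275, 0.0719]
tcp_rot: [0.203, 3.135, 0.0]
force: [0.6, -0.3, -1.6]
width: 0.016
finger_force: 40.0
```

>>> play_rows --rows "0 0 0.05 0 0;0 0 0.05 0 0;0 0 0 0 0"

```text
t: 22.0
ee_pos: [0.5777, 0.1285, 0.072]
tcp_rot: [0.203, 3.135, 0.0]
force: [-0.1, -0.2, -1.1]
width: 0.0159
finger_force: 40.0
```

>>> play_rows --rows "0 0 0.05 0 0;0 0 0.05 0 0;0 0 0 0 0"

```text
t: 22.3
ee_pos: [0.5778, 0.1295, 0.072]
tcp_rot: [0.203, 3.135, -0.0]
force: [0.0, 0.6, -0.9]
width: 0.0161
finger_force: 40.0
```

>>> play_rows --rows "0 0 0.05 0 0;0 0 0.05 0 0;0 0 0 0 0"

```text
t: 22.6
ee_pos: [0.578, 0.1305, 0.072]
tcp_rot: [0.203, 3.135, 0.0]
force: [-0.2, -0.7, -1.0]
width: 0.0158
finger_force: 40.0
```

>>> play_rows --rows "0 0 0.05 0 0;0 0 0.05 0 0;0 0 0 0 0"

```text
t: 22.9
ee_pos: [0.5781, 0.1315, 0.072]
tcp_rot: [0.203, 3.135, 0.0]
force: [0.7, -0.4, -1.5]
width: 0.0158
finger_force: 40.0
```

>>> play_rows --rows "0 0 0.05 0 0;0 0 0.05 0 0;0 0 0 0 0"

```text
t: 23.2
ee_pos: [0.5782, 0.1324, 0.0719]
tcp_rot: [-0.203, -3.135, 0.0]
force: [-0.2, -0.2, -1.2]
width: 0.0158
finger_force: 40.0
```

>>> play_rows --rows "0 0 0.05 0 0;0 0 0.05 0 0;0 0 0 0 0"

```text
t: 23.5
ee_pos: [0.5782, 0.1331, 0.0719]
tcp_rot: [-0.203, -3.135, 0.001]
force: [-0.3, -2.8, -1.7]
width: 0.016
finger_force: 40.0
```

>>> play_rows --rows "0 0 0.05 0 0;0 0 0.05 0 0;0 0 0 0 0"

```text
t: 23.8
ee_pos: [0.5783, 0.134, 0.0719]
tcp_rot: [-0.203, -3.135, 0.001]
force: [0.7, -5.0, -1.1]
width: 0.0156
finger_force: 40.0
```

>>> play_rows --rows "0 0 0.03 0 0;0 0 0.02 0 0;0 0 0 0 0;0 0 0 0 0"

```text
t: 24.2
ee_pos: [0.5784, 0.1344, 0.0719]
tcp_rot: [-0.203, -3.135, 0.001]
force: [1.1, -5.2, -1.8]
width: 0.0161
finger_force: 40.0
```

>>> play_rows --rows "0 0 0 0 0;0 0 0 0 0"

```text
t: 24.4
ee_pos: [0.5784, 0.1344, 0.0719]
tcp_rot: [-0.203, -3.135, 0.001]
force: [0.8, -5.9, -2.5]
width: 0.0155
finger_force: 40.0
```

>>> play_rows --rows "0 0 0.01 0 0;0 0 0 0 0;0 0 0 0 0;0 0 0 0 0;0 0 0 0 0;0 0 0 0 0;0 0 0 0 0;0 0 0 0 0;0 0 0 0 0;0 0 0 0 0;0 0 0 0 0;0 0 0 0 0"

```text
t: 25.6
ee_pos: [0.5784, 0.1345, 0.0719]
tcp_rot: [-0.203, -3.135, 0.001]
force: [1.2, -6.0, 0.3]
width: 0.0158
finger_force: 40.0
```

>>> play_rows --rows "0 0 0 0 0;0 0 0 0 0;0 0 0 0 0;0 0 0 0 0;0 0 0 0 0;0 0 0 0 0;0 0 0 0 0;0 0 0 0 0;0 0 0 0 0;0 0 0 0 0;0 0 0 0 0;0 0 0 0 0"

```text
t: 26.8
ee_pos: [0.5784, 0.1345, 0.0719]
tcp_rot: [-0.203, -3.135, 0.001]
force: [0.5, -5.6, -1.0]
width: 0.0156
finger_force: 40.0
```

>>> play_rows --rows "0 0 -0.02 0 0;0 0 -0.02 0 0;0 0 -0.02 0 0;0 0 -0.02 0 0;0 0 -0.02 0 0;0 0 -0.02 0 0;0 0 -0.02 0 0;0 0 -0.02 0 0;0 0 -0.02 0 0;0 0 -0.02 0 0;0 0 -0.02 0 0;0 0 -0.02 0 0;0 0 -0.02 0 0;0 0 -0.02 0 0;0 0 -0.02 0 0;0 0 -0.02 0 0;0 0 -0.02 0 0;0 0 -0.02 0 0;0 0 -0.02 0 0;0 0 -0.02 0 0"

```text
t: 28.8
ee_pos: [0.5781, 0.1311, 0.072]
tcp_rot: [0.203, 3.135, 0.0]
force: [-0.3, -0.3, -1.2]
width: 0.0161
finger_force: 40.0
```

>>> play_rows --rows "0 0 -0.05 0 0;0 0 -0.05 0 0;0 0 -0.05 0 0;0 0 -0.05 0 0;0 0 -0.05 0 0;0 0 -0.1 0 0;0 0 -0.1 0 0;0 0 -0.1 0 0;0 0 -0.1 0 0;0 0 -0.2 0 0;0 0 -0.3 0 0;0 0 -0.4 0 0;0 0 -0.4 0 0;0 0 -0.4 0 0;0 0 0 0 0"

```text
t: 30.3
ee_pos: [0.5748, 0.1071, 0.072]
tcp_rot: [-0.204, -3.135, 0.0]
force: [-0.2, -0.4, -1.8]
width: 0.0162
finger_force: 40.0
```

Run:
```python
from h import *
o=get_obs(); print(o["ee_pos"],o["force"])
c2=read_camera("scene"); c3=read_camera("wrist")
out=np.zeros((600,800,3),np.uint8)
out[:320,:400]=cv2.resize(c2["color"][180:260,300:400],(400,320),interpolation=3); out[320:580,400:780]=cv2.resize(c3["color"][130:260,270:460],(380,260))
cv2.imwrite("pics/s5.png",out[...,::-1])
```

```text
[0.57483115 0.10711079 0.07196853] [-0.17154673 -0.35055875 -1.82239316]
```

View pics/s5.png

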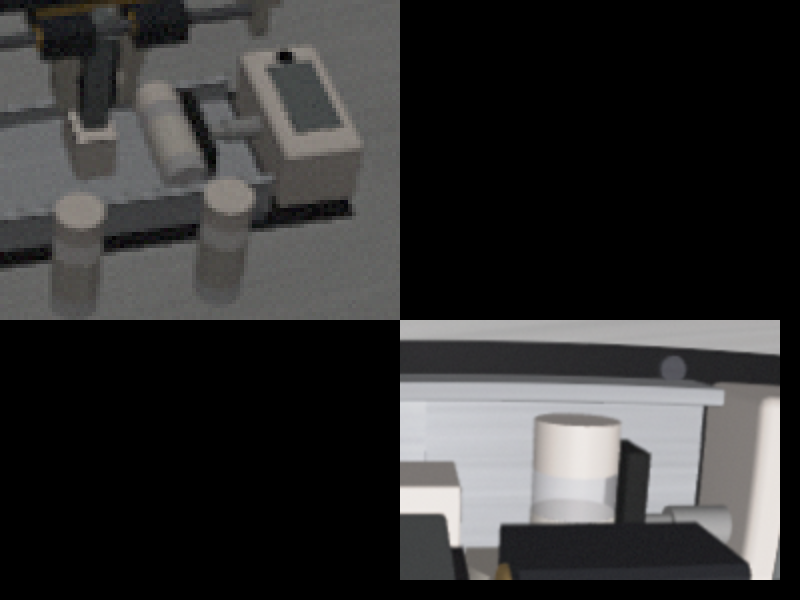

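The vial lies square against the pad, clear of the paddle. Returning the paddle.

>>> play_rows --rows "0 0 0 -1 0;0 0 0 -2 0;0 0 0 -3 0;0 0 0 -3 0;0 0 0 -2.3 0;0 0 0 -1 0;0 0.46 -1 0 0;0 0 -2.5 0 0;0 0 -3.5 0 0;0 0 -3.5 0 0;0 0 -3.5 0 0;0 0 -3.5 0 0;0 0 -3.5 0 0;0 0 -3.5 0 0;0 0 -3.5 0 0;0 0 -3.5 0 0;0 0 -3 0 0;0 0 -2.2 0 0;0 0 0 0 0"

```text
t: 32.3
ee_pos: [0.5211, -0.2578, 0.1931]
tcp_rot: [-0.207, -3.132, -0.0]
force: [-0.1, 0.4, -1.4]
width: 0.0158
finger_force: 40.0
```

>>> play_rows --rows "0 0 0 0 -8.5;0 0 0 0 -8.5;0 0 0 0 -8.5;0 0 0 0 -8.5;0 0 0 0 -8.5;0 0 0 0 -8.5;0 0 0 0 -8.5;0 0 0 0 -8.5;0 0 0 0 -0.9;0 0 0 0 0;0 0 0 0 0"

```text
t: 33.4
ee_pos: [0.5228, -0.2554, 0.1945]
tcp_rot: [1.602, -2.702, -0.001]
force: [-0.1, 0.4, -1.2]
width: 0.0156
finger_force: 40.0
```

>>> play_rows --rows "0 0.5 -0.23 0 0;0 0 0 2 0;0 0 0 2.5 0;0 0 0 2.5 0;0 0 0 2.5 0;0 0 0 1.5 0;0 0 0 1 0;0 0 0 0.6 0;0 0 0 0.5 0;0 0 0 0.3 0;0 0 0 0.2 0;0 0 0 0.1 0;0 0 0 0.1 0;0 0 0 0 0;0 0 0 0 0"

```text
t: 34.9
ee_pos: [0.5228, -0.2611, 0.0572]
tcp_rot: [-1.606, 2.7, -0.0]
force: [-0.5, 0.8, -1.5]
width: 0.0157
finger_force: 40.0
```

>>> play_rows --rows "0 0 0 0.05 0;0 0 0 0.05 0;0 0 0 0.05 0;0 0 0 0 0;0 0 0 0 0"

```text
t: 35.4
ee_pos: [0.5227, -0.2611, 0.0554]
tcp_rot: [1.606, -2.7, -0.0]
force: [-0.7, 0.1, -1.5]
width: 0.0156
finger_force: 40.0
```

>>> play_rows --rows "0 0 0 0.04 0;0 0 0 0.03 0;0 0 0 0.02 0;0 0 0 0 0;0 0 0 0 0"

```text
t: 35.9
ee_pos: [0.5228, -0.2611, 0.0546]
tcp_rot: [1.606, -2.7, 0.0]
force: [-0.0, 0.3, -1.2]
width: 0.0157
finger_force: 40.0
```

>>> play_rows --rows "0 0 0 0.02 0;0 0 0 0.02 0;0 0 0 0.02 0;0 0 0 0 0;0 0 0 0 0"

```text
t: 36.4
ee_pos: [0.5228, -0.2611, 0.0545]
tcp_rot: [-1.606, 2.7, -0.0]
force: [-2.1, 1.5, 4.7]
width: 0.016
finger_force: 40.0
```

Floor touched (weight taken up). Releasing gently: a slow opening, then fully, then straight up.

>>> play_rows --rows "0.22 0 0 0 0;0.26 0 0 0 0;0.3 0 0 0 0;0.4 0 0 0 0;0.5 0 0 0 0;0.7 0 0 0 0;1 0 0 0 0;1 0 0 0 0;1 0 0 0 0;1 0 0 0 0;1 0 0 0 0;1 0 0 0 0;1 0 0 0 0;1 0 0 0 0;1 0 0 0 0"

```text
t: 37.9
ee_pos: [0.5227, -0.2611, 0.0539]
tcp_rot: [1.606, -2.7, -0.0]
force: [0.7, -0.5, 0.5]
width: 0.0877
finger_force: 0.0
```

>>> play_rows --rows "1 0 0 -1 0;1 0 0 -1.5 0;1 0 0 -2 0;1 0 0 -3 0;1 0 0 -3 0;1 0 0 -3 0;1 0 0 -3 0;1 0 0 -2 0;1 0 0 0 0;1 0 0 0 0;1 0 0 0 0"

```text
t: 39.0
ee_pos: [0.5222, -0.2609, 0.2384]
tcp_rot: [1.606, -2.7, -0.001]
force: [0.2, -0.1, 0.3]
width: 0.0877
finger_force: 0.0
```

Run:
```python
from h import *
c=read_camera("side"); c2=read_camera("scene"); c3=read_camera("wrist")
out=np.zeros((600,800,3),np.uint8); out[:300,:400]=cv2.resize(c["color"],(400,300),interpolation=3)
out[:300,400:]=cv2.resize(c2["color"],(400,300),interpolation=3); out[300:,:400]=cv2.resize(c3["color"],(400,300)); out[300:,400:]=cv2.resize(c2["color"][180:255,290:390],(400,300))
cv2.imwrite("pics/f.png",out[...,::-1])
```

```text
(no output)
```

View pics/f.png

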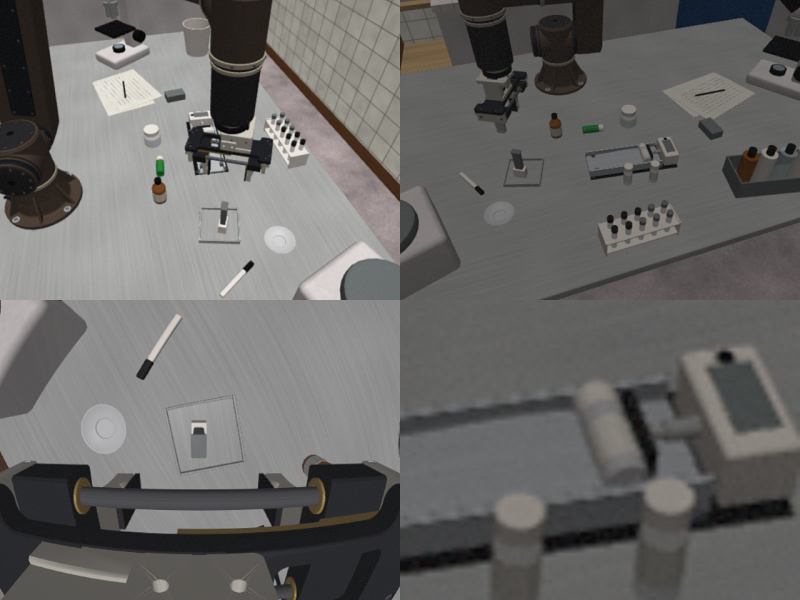

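The paddle stands upright in its tray at (518,160) in the scene panel. The vial lies at the pad at (610,430) in the crop, and everything else is where it was.

```bash
python3 -c "from bench import sign_off; print(sign_off())"
```

```text
the job is handed in; nothing more can be done
None
```

The job is handed in at about 39 s: the vial was rolled over the crest, pressed on the pad at about 6 N for over 2 s, and lies in the pocket; the paddle stands upright in its tray, and the last pictures show nothing else moved.

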